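# Pull the tagged reject bottles out of the hold-down rack

### The arm

A 7-joint arm with a two-finger parallel gripper is mounted at the origin on a cart in front of the work surface, level with it; the furniture and walls round the work are solid. World frame = base frame: x ahead of the robot, y to its left, z up, the work surface at z = 0. Lengths are in m, angles in rad, forces in N, time in s.
With the tool pointing down it reaches from about 0.425 to 0.925 m from the base axis. Payload 6.8 kg.
Tool frame: the origin (TCP) lies on the front face of the gripper's body, between the roots of the fingers; the fingertips stand 73 mm ahead of it and the grasp point (between the pads) lies 54 mm ahead of it (env.nose_length is the distance from the TCP to the fingertips, in m); z points along the fingers, y is the line along which they close (so a half turn about z gives the same grasp; the last joint's range is limited). The gripper opens to 85 mm and grips with 20 to 120 N. Pads are 22 mm wide; open, the fingers measure 114 mm over their backs; the gripper's body (76 mm by 85 mm) begins 54 mm behind the grasp point. The pads swing forward as they close: fully open they stand 13 mm farther back than shut.
Start: joints at [-1.247, 0.477, 0.022, 1.555, -0.011, 1.109, -0.083], TCP at [0.282, 0.613, 0.304] pointing down, gripper open.
Joint ranges: [-2.96, 2.96], [-0.34, 2.1], [-1.41, 1.46], [0.24, 2.44], [-1.37, 4.51], [0.17, 1.92], [-2.96, 2.96]. Speed limits (rad/s): [2.39, 2.39, 3.14, 3.14, 3.14, 3.14, 3.14].

### API

Orientations are given as a unit quaternion [w, x, y, z].
In Python, from cell import env, kin, camera, calibration, job gives the robot as it stands. The module is installed in compiled form; this text tells all that it offers. Calls block until the motion is done:
- env.reach(position, orientation): joint-space move of the TCP to a pose.
- env.movel(position, velocity=0.15, rot=None, stop_force=None): straight line of the TCP; rot=None keeps the orientation; velocity is the mean speed in m/s. With stop_force (N) it stops when the force on the tool has changed by that much, and returns True; else False.
- env.goto_joints(angles): joint-space move.
- env.grip(opening, f_grip=None): finger opening in m; f_grip is the grip in N (None keeps the last); returns when the fingers have stopped.
- env.dwell(seconds).
- kin.inverse_kinematics(position, orientation): joint angles nearest the present ones, or None.
- env.get_state(): the state.
- camera(name): name is "scene" or "top" or "wrist"; returns (picture, depth): 480x640x3 uint8, blue, green, red; 480x640 float32, m along the optical axis (not along the pixel's ray), 0 where there is no reading.
- calibration(name): a dict with "fx", "fy", "cx", "cy" (pixels), "rvec" (rotation vector, rad) and "tvec" (3), from world to camera coordinates, as OpenCV has them. Camera axes: x right, y down, z forward; pixel columns grow to the right and rows downward; lengths in m; the calibration is good to about 2 mm. The wrist camera is an equidistant fisheye: a pixel r from the principal point sees the ray r / f radians off the axis. A picture is of the moment at which its call begins: read the wrist's pose just before it. calibration takes no time and is no camera call; for the wrist camera it gives the pose at the moment of the call.
A pose or a line that the arm cannot do raises env.PlanningError and nothing moves.
- job.job_done(): hands the job in; it is judged then, once.
The state is a dict: "time": time; "qpos": joint angles; "joint_velocities": joint speeds; "joint_torque": joint torques, N m; "tcp_pos": TCP position; "orientation": TCP orientation; "force": force on the tool from outside, world axes, zero at the start; "torque": the same for the moment, N m; "opening": finger opening in m; "gripper_force": force on a finger pad.
Only numpy, scipy, OpenCV 4.12 (cv2) and the standard library are available. Lean on these libraries where they do the work, as an engineer would, in place of code of your own. Each camera call takes 0.05 s, during which the arm holds its last target. There are 200 camera calls.

### The job

Two of the five bottles in the slotted rack are rejects, marked by an upright tab on top of the cap: slide each out along its lane and stand it upright in the kidney dish. The three sound bottles must end standing fully inside the rack's lanes; one that blocks the way may be moved to any lane with room. Set every bottle down gently without dropping or tipping any, and leave the staining jar, the dropper bottle and the small carton standing where they are.

Things in the scene. Friction and masses are not known exactly. Their poses are not given: they have to be found in the camera images.
- rack: aluminium rack, 110 (x) by 192 (y) by 72 high, origin at its footprint's centre on the bench (z = 0), x to its closed back. Three lanes along x, centred on y = -62, 0, 62, 56 wide between 6 mm dividers (noses at x = -43), open at the front (-x), no floor. Back stop's face at x = 49: a lane holds two bottles, the rear one's origin at x = 26 at most.
- rack_slot (a point): middle of the rack's top front edge (rack x = -55, z = 72); axes as the rack's. The 4 mm top plate has a slot 30 wide over each lane, open here and ending at rack x = 41: necks slide along it, shoulders cannot lift through. Lift a bottle 3 to 5 mm to slide it (dragged, it swings in the grip); higher only with its origin in front of rack x = -80. Fully inside: origin behind rack x = -32.
- dish: fixed stainless kidney dish, 99 (its x) by 220 (its y) by 40 high; origin under its middle on the bench, z up; its long y axis lies roughly along the bench's depth (world x), left of the rack.
- dish_in (a point): centre of the usable inner floor of the kidney dish, 4 mm above the bench, axes as the dish's. Wall tops stand 36 above it, walls at x = -48 and 48, y = -107 and 107 at most. Two 46 mm bottles fit, e.g. at y = -45 and 45, x = 3.
- sound_a: SOUND amber bottle, white cap, about 130 g, in the rack at the start; which is where varies. Origin: centre of its underside, z up. Body 46 diameter to z = 54, shoulder to z = 63, neck 22 diameter, cap 34 diameter from z = 82 to 118 (grasp it from above). The cap's top is flat and bare.
- sound_b: SOUND amber bottle, white cap, about 130 g, in the rack at the start; which is where varies. Origin: centre of its underside, z up. Body 46 diameter to z = 54, shoulder to z = 63, neck 22 diameter, cap 34 diameter from z = 82 to 118 (grasp it from above). The cap's top is flat and bare.
- sound_c: SOUND amber bottle, white cap, about 130 g, in the rack at the start; which is where varies. Origin: centre of its underside, z up. Body 46 diameter to z = 54, shoulder to z = 63, neck 22 diameter, cap 34 diameter from z = 82 to 118 (grasp it from above). The cap's top is flat and bare.
- reject_a: REJECT amber bottle, white cap, about 130 g, in the rack at the start; which is where varies. Origin: centre of its underside, z up. Body 46 diameter to z = 54, shoulder to z = 63, neck 22 diameter, cap 34 diameter from z = 82 to 118 (grasp it from above). Marked by an upright white tab standing on top of the cap, 28 wide (along its x), 8 thick, from z = 118 to 132.
- reject_b: REJECT amber bottle, white cap, about 130 g, in the rack at the start; which is where varies. Origin: centre of its underside, z up. Body 46 diameter to z = 54, shoulder to z = 63, neck 22 diameter, cap 34 diameter from z = 82 to 118 (grasp it from above). Marked by an upright white tab standing on top of the cap, 28 wide (along its x), 8 thick, from z = 118 to 132.
- stain_jar: bystander: capped glass staining jar with dark dye, 67 diameter, 114 high, loose, standing in front, between the rack's lane mouths and the dish; origin: centre of its underside. Leave it alone.
- fixer: bystander: brown dropper bottle with black cap, 25 diameter, 85 high, loose, standing between rack and dish; origin: centre of its underside. Leave it alone.
- carton: bystander: small white carton with a red top, 60 by 56 by 112 high, 50 g, loose, standing in front to the right of the lane mouths; origin: centre of its underside. Leave it alone.
Things that resemble listed ones, but are neither listed nor needed, are in the scene too. Leave any blue look-alike of the sound_a alone.

How it is judged:
By the outcome, as a careful person would: the job done as asked, in the order asked, and still so for the second after the job is handed in, with the robot touching nothing.
It also fails if it takes over 67 s, if anything falls off the work surface, if the arm or the gripper's body presses on something with over 40 N, if the wrist force passes 120 N, or if a joint passes its speed limit or range.

## Working session

There is one attempt and no reset: what is moved stays moved. The work goes in short steps, each a Python script; the robot and the scene stay as the last script left them, time stands still between calls to the robot, and variables do not carry over. Pictures are saved under pics/ and viewed, at most 10 in all, crops included, and the job is handed in when it is done.

```bash
mkdir -p pics
python3 - <<'E'
from cell import env,kin,camera,calibration,job
import cv2,numpy as np
for n in ("top","scene"):
    p,d=camera(n); cv2.imwrite(f"pics/{n}0.png",p); np.save(f"{n}0.npy",d)
    c=calibration(n); print(n,{k:np.round(np.array(v).ravel(),4).tolist() for k,v in c.items()})
print(env.get_state()["time"],env.nose_length,env.get_state()["orientation"])
E
```

```text
top {'fx': [616.6114], 'fy': [616.6114], 'cx': [324.6377], 'cy': [238.9839], 'rvec': [2.1398, -2.2032, 0.0807], 'tvec': [0.008, 0.4761, 1.1405]}
scene {'fx': [604.1249], 'fy': [604.1249], 'cx': [320.8646], 'cy': [236.7847], 'rvec': [1.0131, -2.2359, 1.2397], 'tvec': [0.2852, 0.249, 0.9173]}
0.1 0.0726 [-1.19832872e-04  2.14216591e-01  9.76785818e-01 -8.38777023e-04]
```

View pics/top0.png

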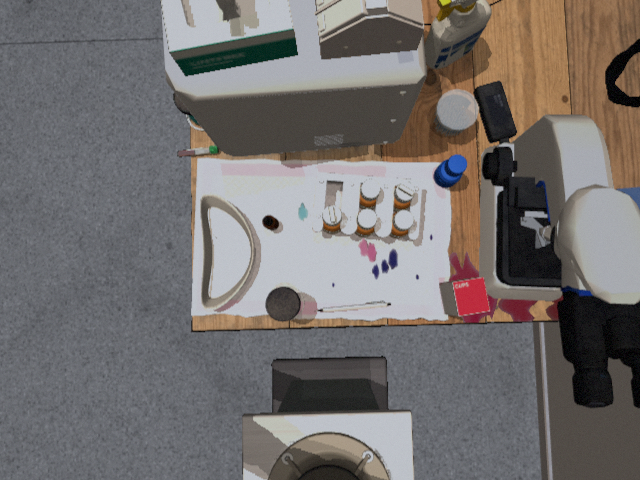

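View pics/scene0.png

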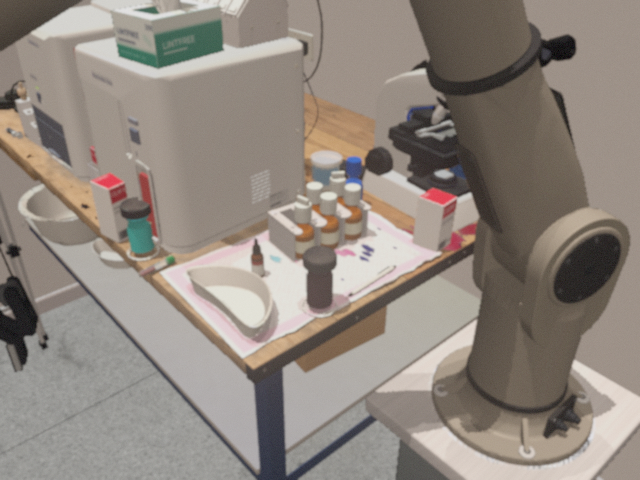

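The top view shows the rack at about (370,208), with left-lane reject at (332,215), right-rear reject at about (405,190), and sounds at (370,190), (367,220) and (402,222). The dish is at (225,252), the fixer at (271,223), the jar at (283,304) and the carton at (470,296). Next I'll measure and zoom in.

```bash
cat > h.py <<'E'
from cell import env,kin,camera,calibration,job
import cv2,numpy as np
from scipy.spatial.transform import Rotation as R
def cloud(n,d):
    c=calibration(n); v,u=np.mgrid[:480,:640]
    p=np.stack([(u-c["cx"])/c["fx"]*d,(v-c["cy"])/c["fy"]*d,d],-1)
    r=R.from_rotvec(np.array(c["rvec"]).ravel()).as_matrix()
    w=(p-np.array(c["tvec"]).ravel())@r
    w[d==0]=np.nan; return w
E
python3 - <<'E'
from h import *
p=cv2.imread("pics/top0.png"); d=np.load("top0.npy"); w=cloud("top",d); np.save("w.npy",w)
z=w[...,2]
print("bench z",np.nanmedian(z[260:280,330:400]))
roi=np.zeros(z.shape,bool); roi[160:325,195:495]=1
def comps(lo,hi,name,mn=6):
    m=((z>lo)&(z<hi)&roi).astype(np.uint8)
    n,l,s,c=cv2.connectedComponentsWithStats(m,connectivity=4)
    for i in range(1,n):
        if s[i,4]>=mn:
            q=w[l==i]; x,y=q[:,0],q[:,1]
            (cc,sz,a)=cv2.minAreaRect((q[:,:2]*1000).astype(np.float32))
            print(name,c[i].round(),s[i,4],"mean",q.mean(0).round(4),"rect",np.round(cc,1),np.round(sz,1),round(a,1))
comps(.106,.124,"cap",30); comps(.125,.14,"tab"); comps(.066,.078,"rackTop",20); comps(.03,.045,"dish",50); comps(.079,.09,"fixer",20)
cv2.imwrite("pics/c.png",cv2.resize(p[165:255,300:460],None,fx=5,fy=5,interpolation=cv2.INTER_CUBIC))
E
```

```text
bench z -0.00020504602293085786
cap [456. 166.] 239 mean [ 0.589  -0.2399  0.116 ] rect [ 588.  -240.2] [34.4 22.8] 89.4
cap [491. 165.] 65 mean [ 0.5901 -0.3024  0.1087] rect [ 589.3 -301.9] [11.  19.7] 88.6
cap [370. 188.] 313 mean [ 0.5538 -0.0882  0.1163] rect [554.5 -88.6] [33.3 33.7] 25.0
cap [404. 191.] 233 mean [ 0.5473 -0.1476  0.1162] rect [ 548.4 -149.1] [33.2 34.2] 40.9
cap [332. 215.] 233 mean [ 0.5096 -0.0203  0.1162] rect [510.  -20.1] [32.2 33.5] 5.9
cap [367. 218.] 311 mean [ 0.5025 -0.0808  0.1162] rect [502.8 -81.7] [33.1 34.1] 22.1
cap [403. 219.] 316 mean [ 0.4984 -0.1437  0.1163] rect [ 498.1 -143.7] [33.8 32.9] 78.5
cap [470. 296.] 1141 mean [ 0.3631 -0.2539  0.1105] rect [ 363.  -254.7] [60.5 57.5] 8.1
cap [282. 303.] 939 mean [0.3594 0.0691 0.1122] rect [359.2  68.9] [58.6 58.3] 43.7
tab [406. 189.] 81 mean [ 0.5482 -0.149   0.1301] rect [ 548.7 -149.2] [27.6  8.8] 53.5
tab [332. 213.] 75 mean [ 0.5105 -0.0202  0.1302] rect [511.1 -20.2] [28.4  7.7] 6.7
rackTop [365. 202.] 3345 mean [ 0.5367 -0.0818  0.071 ] rect [531.5 -84.7] [192.2 110.3] 83.5
rackTop [267. 220.] 28 mean [0.5101 0.096  0.0697] rect [511.7  97.6] [12.3 13.2] 14.2
rackTop [451. 306.] 24 mean [ 0.3451 -0.2277  0.0721] rect [ 345.5 -227.5] [28.6  1.5] 8.1
dish [442. 179.] 50 mean [ 0.5798 -0.2279  0.0383] rect [ 580.  -230.4] [41.5 12.9] 53.5
dish [489. 236.] 468 mean [ 0.4713 -0.3093  0.0376] rect [ 475.9 -309.8] [ 14.9 205. ] 89.0
dish [220. 249.] 943 mean [0.4619 0.1887 0.0371] rect [460.6 176.2] [ 98.6 218.4] 90.0
dish [445. 297.] 58 mean [ 0.3607 -0.2244  0.0375] rect [ 360.4 -224.3] [57.5  2. ] 7.3
fixer [484. 169.] 25 mean [ 0.587  -0.2949  0.085 ] rect [ 588.6 -294.8] [ 2.3 30.8] 88.3
fixer [453. 305.] 32 mean [ 0.3477 -0.228   0.0846] rect [ 347.4 -228.1] [35.5  1.5] 8.5
```

View pics/c.png

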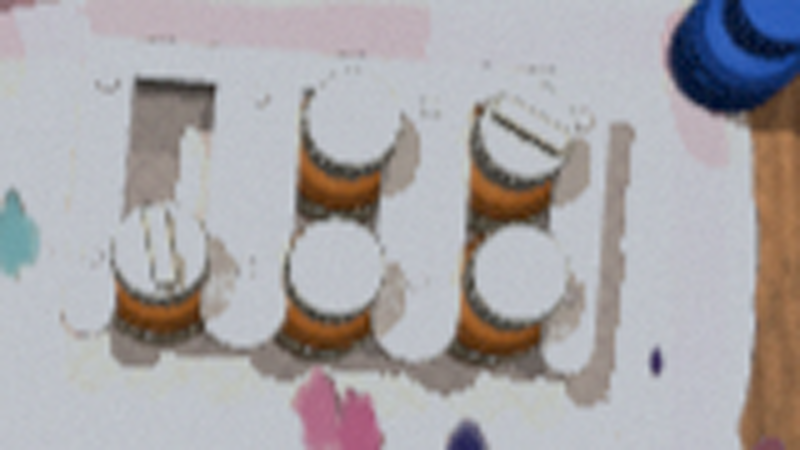

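The crop confirms it: tabs only on left-front and right-rear. The right-front sound bottle therefore blocks the lane and must move to the left lane once that is emptied. Next I'll work out the dish spots, rack-frame coordinates and IK.

```bash
cat >> h.py <<'E'
C=np.array([.5315,-.0847]); TH=np.deg2rad(-6.6)
M=np.array([[np.cos(TH),-np.sin(TH)],[np.sin(TH),np.cos(TH)]])
def rk(x,y): return C+M@np.array([x,y])      # rack frame -> world
def inv(p): return M.T@(np.asarray(p)-C)
def quat(th):  # tool down, tool y along direction th+90deg
    y=np.array([-np.sin(th),np.cos(th),0]); z=np.array([0,0,-1.]); x=np.cross(y,z)
    q=R.from_matrix(np.c_[x,y,z]).as_quat(); return q[[3,0,1,2]]
Q=quat(TH); G=.156   # TCP height for a bottle standing at z=0
E
python3 - <<'E'
from h import *
w=np.load("w.npy")
for p in [(.5545,-.0886),(.5484,-.1491),(.510,-.0201),(.5028,-.0817),(.4981,-.1437)]: print(p,inv(p).round(4))
m=(w[...,1]>.1)&(w[...,1]<.26)&(w[...,0]>.33)&(w[...,0]<.59); q=w[m]
wall=q[(q[:,2]>.028)&(q[:,2]<.05)]; fl=q[q[:,2]<.012]
print("dish bounds",wall[:,:2].min(0),wall[:,:2].max(0))
g=np.full((27,18),'.')
for s,ch in ((fl,'f'),(wall,'W')):
    for x,y,_ in s: g[int((x-.33)*100),int((y-.09)*100)]=ch
print("\n".join(f"{.33+.01*i:.2f} "+"".join(g[i][::-1]) for i in range(26,-1,-1)),"  cols y .27->.09")
for yy in np.arange(.15,.2,.005):
    print(round(yy,3),[int(1000*np.hypot(*(wall[:,:2]-[xx,yy]).T).min()) for xx in (.41,.416,.422,.5,.506,.512)])
for p in [rk(-.09,.062),rk(-.09,-.062),rk(.024,-.062),(.415,.18),(.505,.18)]:
    print(p,[None if (j:=kin.inverse_kinematics([*p,h],Q)) is None else np.round(j,2).tolist() for h in (.16,.29)])
E
```

```text
(0.5545, -0.0886) [ 0.0233 -0.0012]
(0.5484, -0.1491) [ 0.0242 -0.062 ]
(0.51, -0.0201) [-0.0288  0.0617]
(0.5028, -0.0817) [-0.0289 -0.0003]
(0.4981, -0.1437) [-0.0264 -0.0624]
dish bounds [0.35137863 0.10105611] [0.56981046 0.22549306]
0.59 ..................
0.58 .ffffffffffffffff.
0.57 .ffffffffffffffff.
0.56 .fffWWWWWffffffff.
0.55 ..ffWWWWWWfffffff.
0.54 .fffWfffWWWffffff.
0.53 .fffWfffffWWfffff.
0.52 .fffWfffffWWWfffW.
0.51 .fffWWfffffWWfffW.
0.50 .fffWWffffffWWffW.
0.49 .fffWWffffffWWffW.
0.48 .fffWWfffffffWWff.
0.47 .fffWWfffffffWWff.
0.46 .fffWWfffffffWWff.
0.45 .fffWWfffffffWWff.
0.44 .fffWWfffffffWWff.
0.43 .fffWWfffffffWWff.
0.42 .fffWWfffffffWfff.
0.41 .fffWWffffffWWfff.
0.40 ..ffWWfffffWWffff.
0.39 .fffWfffffWWWffff.
0.38 .fffWffffWWWfffff.
0.37 .fffWfffWWWffffff.
0.36 .fffWWWWWWffffff..
0.35 .fffWWWWWfffffff..
0.34 .ffffffffffffffff.
0.33 .ffffffffffffffff.   cols y .27->.09
0.15 [4, 6, 9, 8, 5, 2]
0.155 [7, 10, 13, 12, 9, 6]
0.16 [11, 14, 17, 16, 13, 10]
0.165 [15, 18, 22, 20, 17, 13]
0.17 [19, 23, 26, 25, 21, 17]
0.175 [23, 27, 30, 29, 24, 21]
0.18 [27, 31, 34, 32, 28, 24]
0.185 [30, 33, 33, 32, 32, 28]
0.19 [28, 28, 28, 28, 28, 28]
0.195 [23, 23, 23, 23, 23, 24]
0.2 [19, 18, 18, 18, 18, 19]
[ 0.44922255 -0.01276654] [[-0.38, 0.34, 0.32, 2.22, -0.18, 0.61, 1.53], [-0.55, 0.11, 0.48, 2.11, -0.07, 0.93, 1.42]]
[ 0.43497035 -0.13594477] [[-0.26, 0.37, 0.51, 2.22, -0.3, 0.62, 1.93], [-0.51, 0.14, 0.76, 2.11, -0.12, 0.93, 1.77]]
[ 0.54821484 -0.1490476 ] [[-0.19, 0.52, 0.44, 1.96, -0.32, 0.74, 1.91], [-0.38, 0.37, 0.68, 1.87, -0.28, 1.0, 1.88]]
(0.415, 0.18) [[-0.64, 0.33, 0.11, 2.2, -0.06, 0.61, 0.97], [-0.71, 0.12, 0.18, 2.09, -0.03, 0.93, 0.94]]
(0.505, 0.18) [[-0.56, 0.44, 0.12, 2.02, -0.08, 0.69, 1.07], [-0.61, 0.26, 0.18, 1.91, -0.06, 0.97, 1.05]]
```

Rack coordinates match the lane geometry to about 1 mm. The dish spots are (0.502,0.184) and (0.420,0.184), each with about 32 mm to the wall against a bottle radius of 23. Starting the first reject.

```bash
cat >> h.py <<'E'
OUT=-.088
def st(t):
    s=env.get_state(); print(t,"t%.1f"%s["time"],np.round(s["tcp_pos"],4),"F",np.round(s["force"],1),"op %.4f"%s["opening"],"gf %.0f"%s["gripper_force"])
def pick(x,y):
    env.grip(.048)
    env.reach([*rk(x,y),G+.06],Q)
    env.movel([*rk(x,y),G],.1); st("at")
    env.grip(.030,40); st("gripped")
    env.movel([*rk(x,y),G+.004],.03); st("lifted")
    env.movel([*rk(OUT,y),G+.004],.08); st("out")
def lower(p,z):   # z: TCP height expected at contact
    env.movel([*p,z+.006],.12)
    hit=env.movel([*p,z-.003],.015,stop_force=3); st(f"down hit={hit}")
def release(p):
    z=env.get_state()["tcp_pos"][2]
    env.grip(.050); env.movel([*p,z+.06],.12); st("released")
def todish(y,p):
    env.movel([*rk(OUT,y),G+.125],.15)
    env.movel([*p,G+.125],.18)
    lower(p,G+.004); release(p)
def snap(n,tag):
    p,d=camera(n); cv2.imwrite(f"pics/{n}{tag}.png",p); w=cloud(n,d); np.save(f"w{tag}.npy",w); return p,w
E
python3 - <<'E'
from h import *
pick(-.0288,.062)
E
```

```text
at t3.7 [ 0.5103 -0.0198  0.1563] F [-0.   0.   0.3] op 0.0477 gf 0
gripped t4.0 [ 0.5106 -0.0199  0.1568] F [ 0.4 -0.7  3. ] op 0.0328 gf 40
lifted t4.3 [ 0.51   -0.0197  0.1601] F [ 0.1 -0.8 -0.4] op 0.0330 gf 40
out t5.2 [ 0.4519 -0.0129  0.1602] F [ 0.4  0.5 -1. ] op 0.0330 gf 40
```

Run:
```python
from h import *
todish(.062,(.502,.184))
pick(-.0264,-.062)
```

```text
down hit=True t8.9 [0.5023 0.1841 0.1608] F [-0.1 -0.3  6. ] op 0.0330 gf 40
released t9.9 [0.5016 0.184  0.2204] F [-0.6 -0.   0.9] op 0.0502 gf 0
at t12.1 [ 0.4985 -0.1432  0.1563] F [-0.4 -0.2  0.2] op 0.0480 gf 0
gripped t12.4 [ 0.4986 -0.1435  0.1567] F [ 0.4 -1.2  2.8] op 0.0334 gf 40
lifted t12.7 [ 0.4981 -0.1431  0.1601] F [-0.3  0.1 -2.4] op 0.0332 gf 40
out t13.6 [ 0.4377 -0.1362  0.1602] F [ 0.5 -0.6 -1. ] op 0.0332 gf 40
```

Run:
```python
from h import *
env.movel([*rk(-.094,-.0),G+.006],.12); env.movel([*rk(OUT,.062),G+.004],.12); st("mouth")
b=env.movel([*rk(.0,.062),G+.004],.06,stop_force=8); st(f"in {b}")
if not b:
    lower(rk(0,.062),G); release(rk(0,.062))
snap("top","1")
```

```text
mouth t14.9 [ 0.451  -0.0138  0.16  ] F [-0.4 -0.1 -0.9] op 0.0332 gf 40
in False t16.5 [ 0.5383 -0.0231  0.16  ] F [ 0.1 -0.9 -1. ] op 0.0331 gf 40
down hit=True t17.2 [ 0.5388 -0.0233  0.1567] F [ 0.3 -0.1  6. ] op 0.0332 gf 40
released t18.2 [ 0.5383 -0.023   0.2163] F [-0.1 -0.  -1. ] op 0.0502 gf 0
```

Run:
```python
from h import *
pick(.0242,-.062)
todish(-.062,(.420,.184))
env.movel([.44,.3,.3],.3)
p,w=snap("top","2"); snap("scene","2s")
z=w[...,2]; m=((z>.106)&(z<.127)&(w[...,0]<.6)&(w[...,1]>-.2)).astype(np.uint8)
n,l,s,c=cv2.connectedComponentsWithStats(m,connectivity=4)
for i in range(1,n):
    if s[i,4]>30:
        cc,sz,_=cv2.minAreaRect((w[l==i][:,:2]*1000).astype(np.float32)); print(np.round(cc,1),np.round(sz,1),w[l==i][:,2].mean().round(4),"rack",inv(np.array(cc)/1000).round(4))
cv2.imwrite("pics/c2.png",cv2.resize(p[155:330,190:500],None,fx=2.5,fy=2.5))
```

```text
at t19.8 [ 0.5488 -0.149   0.1563] F [ 0.9  0.3 -0.7] op 0.0478 gf 0
gripped t20.1 [ 0.549  -0.1493  0.1568] F [-0.  -0.   3.5] op 0.0330 gf 40
lifted t20.3 [ 0.5484 -0.149   0.1602] F [ 0.  -0.  -0.6] op 0.0330 gf 40
out t21.9 [ 0.4375 -0.1362  0.16  ] F [ 0.5 -0.1 -0.9] op 0.0329 gf 40
down hit=True t26.3 [0.4204 0.1841 0.1608] F [-0.5 -0.3  7. ] op 0.0329 gf 40
released t27.3 [0.4197 0.1839 0.2204] F [-0.1  0.1 -0.2] op 0.0500 gf 0
[554.8 -88.4] [34.3 33.1] 0.1163 rack [ 0.0236 -0.001 ]
[538.4 -24.3] [32.6 33.6] 0.1161 rack [-0.0001  0.0608]
[503.4 -81. ] [32.6 33.7] 0.1165 rack [-0.0284  0.0004]
[502.3 183.1] [32.4 33.9] 0.1197 rack [-0.0598  0.2626]
[419.7 183.5] [32.5 34.1] 0.1197 rack [-0.1419  0.2535]
[359.1  68.8] [58.3 58.5] 0.1122 rack [-0.1889  0.1327]
[66.7 -1. ] [57.2  7.4] 0.1155 rack [-0.4714  0.0297]
```

View pics/c2.png

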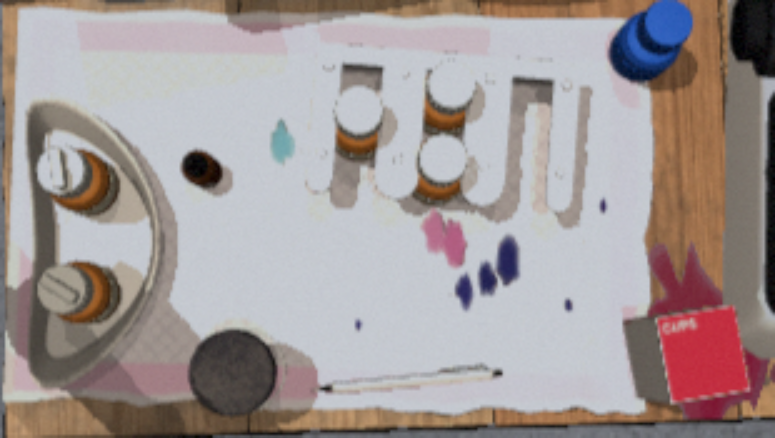

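View pics/scene2s.png

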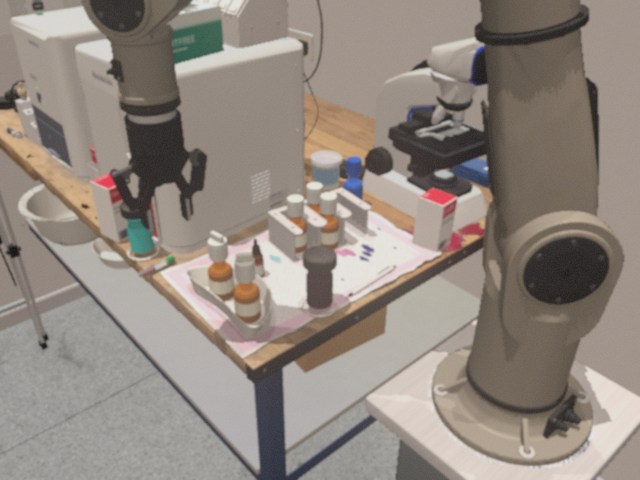

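Both tabbed rejects stand upright in the dish (crop pixels (62,170) and (65,290)), with cap tops at 0.12 m as they should be. The three sound bottles stand in the rack at x = 0, 24 and -28 mm, all behind -32. The jar, fixer and carton haven't moved.

```bash
python3 -c "
from cell import job
print(job.job_done())"
```

```text
the job is handed in; nothing more can be done
None
```

Job handed in at about 28 s of robot time: both rejects stand upright in the kidney dish, the three sound bottles stand fully inside the rack's lanes, and the jar, dropper bottle and carton were left untouched.

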